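# Put three mixed-up packing supplies back into their own trays

## Robot

A 7-joint arm with a two-finger parallel gripper is mounted at the origin on a cart in front of the work surface, level with it; the furniture and walls round the work are solid. World frame = base frame: x ahead of the robot, y to its left, z up, the work surface at z = 0. Lengths are in m, angles in rad, forces in N, time in s.
With the tool pointing down it reaches from about 0.35 to 0.9 m from the base axis. Payload 8.1 kg.
Tool frame: the origin (TCP) lies midway between the tips of the shut fingers; the grasp point (between the pads) lies arm.tcp_to_grasp behind it (arm.tcp_to_grasp is the distance from the TCP to the grasp point, in m); z points along the fingers, y is the line along which they close (so a half turn about z gives the same grasp; the last joint's range is limited). The gripper opens to 92 mm and grips with 3 to 60 N. Pads are 19 mm wide; open, the fingers measure 130 mm over their backs; the gripper's body (75 mm by 190 mm) begins 47 mm behind the grasp point.
Start: joints at [1.241, 0.434, 0.025, 1.573, -0.012, 1.134, -0.075], TCP at [0.141, -0.609, 0.227] pointing down, gripper open.
Joint ranges: [-2.62, 2.62], [-0.44, 2.09], [-1.27, 1.32], [0.08, 2.57], [-1.32, 4.46], [0.12, 2], [-2.74, 2.74]. Speed limits (rad/s): [2.22, 2.22, 3.01, 3.01, 3.14, 3.14, 3.14].

## Interface

Orientations are given as a rotation vector (axis times angle).
In Python, from cell import observe, get_image, arm gives the robot as it stands. The module is installed in compiled form; this text tells all that it offers.
- The arm moves only by the tool drive_tool, never from a script. Its argument "steps" is a list of rows, each a list of 5 numbers: the closure, from 0 (fully open) to 1 (shut), then the shift along the world's x, y, z in mm, then the turn about the world's z in rad. In form: [[hand, x, y, z, roll], ...]. A call has 1 to 20 rows; each row shifts and turns the commanded pose from where the row before left it; what a row does not reach is not made up. A row lasts 1/12 s, in which the tool goes at most 41.7 mm and 7.16 degrees, less where a joint would pass 70% of its speed; a pose out of reach is approached as far as the arm can. A call with a gripper value outside its range is refused whole. The fingers move at their own pace and stop on an object; "grip_force" is the grip in N (left out, the last holds). Time passes only in rows, so rows that do not move let the fingers close. It gives the time, the measured TCP pose, the force, the opening and the grip force at its end, in the units of the state.
- observe(): the state, without advancing time (a new reading comes with each control period).
- get_image(name): name is "scene" or "top" or "wrist"; returns a dict with "image" (400x640x3 uint8, red, green, blue), "vfov" (degrees; the focal length in pixels is half the picture's height over the tangent of half this angle, whatever the lens; pixels are square), "cx", "cy" (the principal point, pixels), "xyz" and "attitude" of the camera in the world. Camera axes: x right, y down, z forward; pixel columns grow to the right and rows downward; lengths in m; the calibration is good to about 2 mm. A picture is of the moment at which its call begins. There is no depth.
- arm.sign_off(): hands the job in; it is judged then, once.
The state is a dict: "clock": time; "joints": joint angles; "dq": joint speeds; "joint_efforts": joint torques, N m; "position": TCP position; "ee_rot": TCP orientation; "force": force on the tool from outside, world axes, zero at the start; "ft_torque": the same for the moment, N m; "width": opening from 0.0 (shut) to 1.0 (fully open); "gripper_force": force on a finger pad.
Only numpy, scipy, OpenCV 4.12 (cv2) and the standard library are available. Lean on these libraries where they do the work, as an engineer would, in place of code of your own. Each camera call takes 0.05 s, during which the arm holds its last target. There are 200 camera calls.

## Task

The three supplies on the packing bench have got into each other's trays. Put each into the tray of its own shape - the brown tape roll into the round tray, the cube-shaped carton into the square tray, the long carton into the oblong tray, lengthwise - standing upright and flat on the tray's floor inside the rim; each tray has room for only one thing, so you may park one on the empty black mat on the way. Do not tip the supplies over, and leave the stapler, the strap cutter and the clip tin where they are.

Things in the scene. Friction and masses are not known exactly. Their poses are not given: they have to be found in the camera images.
- kraft_roll: Plain brown paper tape roll lying flat, diameter 70, height 48, about 0.08 kg; solid to the touch (the core hole cannot be used), grasp across the diameter. Loose. Origin at the centre of its underside, z up. Starts in the oblong tray.
- cube_carton: Closed brown cardboard carton with a label, 62 x 62 x 62, about 0.09 kg. Loose. Origin at the centre of its underside, z up, x and y square to its sides. Starts in the round tray. It fits the square tray at any yaw.
- long_carton: Closed white cardboard carton with a label, 62 along its own x, 85 along its own y, height 50, about 0.12 kg; grasp across the 62 side. Loose. Origin at the centre of its underside, z up. Starts in the square tray.
- round_tray: Low grey round tray, fixed, outer diameter 106, inner diameter 96; floor 5 thick, rim top 14 above the bench. Small label holder on its -x side. Origin at the centre of its underside, on the bench. Home of the tape roll.
- square_tray: Low grey square tray, fixed, outer 100 x 100, inner 90 x 90; floor 5 thick, rim top 14 above the bench. Origin at the centre of its underside, sides along its x and y. Home of the cube carton.
- oblong_tray: Low grey oblong tray, fixed, outer 113 along its x and 90 along its y, inner 103 x 80; floor 5 thick, rim top 14 above the bench. Origin at the centre of its underside. Home of the long carton, whose own y (85 long) must lie along the tray's x, either way round.
- parking_mat: Flat black rubber mat, fixed, 115 x 115, 5 thick, empty at the start: the free spot. Origin at the centre of its underside.
- stapler: Bystander: red and black stapler, 142 long, 34 wide, 60 high, standing behind the trays. Loose; leave it alone. Origin at the centre of its underside, long along its y.
- strap_cutter: Bystander: red strap cutter, 110 long, 28 wide, 26 high, lying behind the trays. Loose; leave it alone. Origin at the centre of its underside, long along its y.
- clip_tin: Bystander: open round tin of wire clips, diameter 65, height 28, behind the trays. Loose; leave it alone. Origin at the centre of its underside.
Things that resemble listed ones, but are neither listed nor needed, are in the scene too. What is shaped like the kraft_roll but purple is not meant. What is shaped like the long_carton but green is not meant.

How it is judged:
At the end, for the whole second after the job is handed in: All at rest, upright (0.08 rad), flat on the floor of their own trays (underside under 9 mm above the bench); off-centre in tray x and y at most: roll in round tray 15 mm, cube in square tray 16 mm, long carton in oblong tray 13 mm and lengthwise within 0.3 rad (x of kraft_roll in the frame of round_tray between -0.015 and 0.015 m and y of kraft_roll in the frame of round_tray between -0.015 and 0.015 m and z of kraft_roll in the frame of round_tray below 0.009 m and angle between each of kraft_roll, cube_carton, long_carton's own z axis and vertical below 0.08 rad and linear speed of each of kraft_roll, cube_carton, long_carton below 0.02 m/s and angular speed of each of kraft_roll, cube_carton, long_carton below 0.2 rad/s and x of cube_carton in the frame of square_tray between -0.016 and 0.016 m and y of cube_carton in the frame of square_tray between -0.016 and 0.016 m and z of cube_carton in the frame of square_tray below 0.009 m and x of long_carton in the frame of oblong_tray between -0.013 and 0.013 m and y of long_carton in the frame of oblong_tray between -0.013 and 0.013 m and z of long_carton in the frame of oblong_tray below 0.009 m and angle between the y axis of long_carton and the x axis of oblong_tray, either way round below 0.3 rad); the robot touches nothing.
It fails at once if a supply is tipped over (more than 0.7 rad) (angle between any of kraft_roll, cube_carton, long_carton's own z axis and vertical above 0.7 rad).
It fails at once if the stapler, the strap cutter or the clip tin is moved more than 25 mm (distance of any of stapler, strap_cutter, clip_tin from where it was at the start of the episode above 0.025 m).
It also fails if it takes over 106 s, if anything falls off the work surface, if the arm or the gripper's body presses on something with over 40 N, if the wrist force passes 120 N, or if a joint passes its speed limit or range.

## Working session

There is one attempt and no reset: what is moved stays moved. The work goes in short steps, Python scripts to look and compute and a tool call to move; the robot and the scene stay as the last step left them, time stands still between calls to the robot, and variables do not carry over. Pictures are saved under pics/ and viewed, at most 14 in all, crops included, and the job is handed in when it is done.

Besides the shell and the picture viewer there is one more tool, called after "Emit:" as a command line: name --pt "numbers of a row" for each row, then --argument value for the rest. drive_tool: Moves the arm, as the interface text tells. Its arguments: {"type":"object","properties":{"steps":{"type":"array"},"grip_force":{"type":"number"}},"required":["steps"]}

```bash
mkdir -p pics
cat > h.py <<'E'
import numpy as np, cv2
from scipy.spatial.transform import Rotation as R
from cell import observe, get_image, arm
def snap(n,f):
    d=get_image(n); cv2.imwrite(f'pics/{f}.png',d['image'][:,:,::-1]); np.save(f'pics/{f}.npy',d,allow_pickle=True); return d
def load(f): return np.load(f'pics/{f}.npy',allow_pickle=True).item()
def rot(d):
    a=np.array(d['attitude'],float)
    return a if a.shape==(3,3) else R.from_rotvec(a).as_matrix()
def px2w(d,uv,z):
    uv=np.atleast_2d(np.array(uv,float)); f=200/np.tan(np.radians(d['vfov'])/2)
    r=np.c_[(uv[:,0]-d['cx'])/f,(uv[:,1]-d['cy'])/f,np.ones(len(uv))]@rot(d).T
    c=np.array(d['xyz']); return c+r*((z-c[2])/r[:,2])[:,None]
E
python3 - <<'E'
from h import *
for n in('top','scene'):
    d=snap(n,n+'0'); print(n,{k:v for k,v in d.items() if k!='image'})
print(observe(), arm.tcp_to_grasp)
E
```

```text
top {'vfov': 56.989680885078656, 'cx': 318.04352762220265, 'cy': 205.11031701664862, 'xyz': array([ 0.41017174, -0.04008283,  1.06161343]), 'attitude': array([-2.14426955,  2.16672636, -0.12884835])}
scene {'vfov': 46.92385553361507, 'cx': 318.9552558179526, 'cy': 198.04650839243644, 'xyz': array([-0.12957813,  0.66481316,  0.5414488 ]), 'attitude': array([-0.8699929 ,  2.2115155 , -1.36115737])}
{'clock': 0.1, 'joints': array([ 1.2414078 ,  0.43515975,  0.02498718,  1.57399902, -0.01158804,
        1.1340295 , -0.07508821]), 'dq': array([-0.00112245,  0.00065787, -0.00050077, -0.00207694, -0.00071154,
       -0.00111708,  0.00078352]), 'joint_efforts': array([ 2.10524202e-03, -6.69125605e+01,  9.87332426e-01, -3.15148401e+01,
       -6.05575950e-02,  3.74622701e-02,  4.94030724e-05]), 'position': array([ 0.14036197, -0.6085558 ,  0.22602237]), 'ee_rot': array([-3.12001995e+00, -3.55214168e-01,  4.87561804e-04]), 'force': array([-1.10992626,  0.12881619, -0.1899686 ]), 'ft_torque': array([-0.00449785,  0.07095977, -0.06345556]), 'gripper_force': 0.0, 'width': 1.0030241103592947} 0.0188
```

View pics/top0.png

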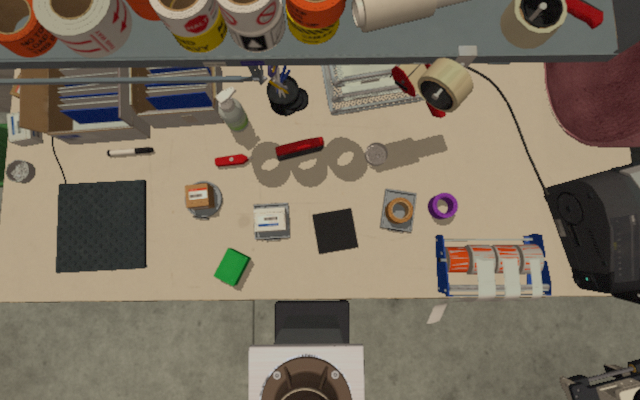

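View pics/scene0.png

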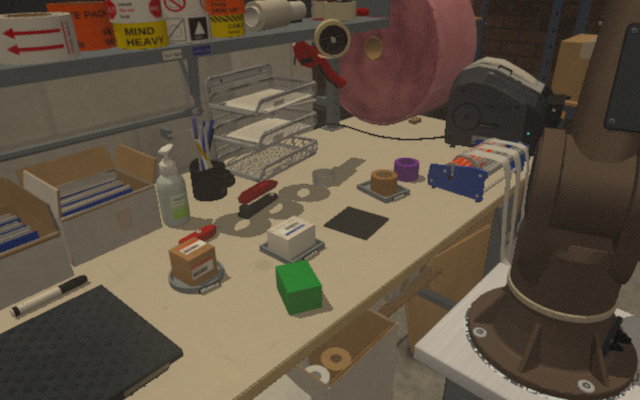

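Top view:
- Cube carton (200,198) is in the round tray.
- White carton (271,220) is in the square tray.
- Empty black mat is at (335,230). The big ribbed one at (101,226) is far larger than 115 mm, so it isn't the parking mat.
- Brown roll (400,210) is in the oblong tray. The purple roll (443,206) and green box (232,267) are the ones to leave alone.

I'll confirm this in one enlarged crop and take a first measurement.

Run:
```python
from h import *
d=load('top0'); im=d['image']
cv2.imwrite('pics/crop.png',cv2.resize(im[140:295,180:475,::-1],None,fx=2.7,fy=2.7,interpolation=cv2.INTER_CUBIC))
hsv=cv2.cvtColor(im,cv2.COLOR_RGB2HSV)
def blob(m,c,r=32):
    k=np.zeros(m.shape,np.uint8); cv2.circle(k,c,r,255,-1)
    cs,_=cv2.findContours(cv2.bitwise_and(m,k),cv2.RETR_EXTERNAL,cv2.CHAIN_APPROX_NONE)
    return max(cs,key=cv2.contourArea)
gray=cv2.inRange(hsv,(0,0,60),(179,60,180)); 
masks={'cube':(cv2.inRange(hsv,(5,100,60),(16,255,255)),(200,196),.067),
'long':(cv2.inRange(hsv,(0,0,185),(179,60,255)),(271,219),.055),
'roll':(cv2.inRange(hsv,(5,100,60),(18,255,255)),(400,210),.053),
'mat':(cv2.inRange(hsv,(0,0,0),(179,255,50)),(335,230),.005),
'purple':(cv2.inRange(hsv,(120,80,40),(150,255,255)),(443,206),.05),
'green':(cv2.inRange(hsv,(45,80,40),(80,255,255)),(232,267),.05)}
for n,(m,c,z) in masks.items():
    b=blob(m,c); (u,v),s,a=cv2.minAreaRect(b); p=px2w(d,cv2.boxPoints(((u,v),s,a)),z)
    print(n,(round(u),round(v)),px2w(d,(u,v),z)[0].round(3),np.linalg.norm(np.diff(p[:3],axis=0),axis=1).round(3),'ang',np.degrees(np.arctan2(*(p[1]-p[0])[[1,0]])).round(1))
for c in [(200,198),(271,222),(398,211),(300,150),(230,160),(375,154)]: print(c,px2w(d,c,.014)[0].round(3), hsv[c[1],c[0]])
for c in [(202,215),(255,225),(386,215)]: print(c,hsv[c[1],c[0]])
```

```text
cube (199, 195) [0.564 0.288 0.067] [0.077 0.069] ang -86.8
long (269, 219) [0.499 0.099 0.055] [0.082 0.058] ang -87.0
roll (398, 210) [ 0.518 -0.258  0.053] [0.075 0.069] ang -90.6
mat (335, 231) [ 0.468 -0.083  0.005] [0.111 0.11 ] ang -80.7
purple (442, 206) [ 0.531 -0.379  0.05 ] [0.079 0.067] ang -76.5
green (231, 267) [0.37 0.2  0.05] [0.088 0.068] ang -25.9
(200, 198) [0.565 0.303 0.014] [ 20  36 183]
(271, 222) [0.493 0.098 0.014] [ 16  33 187]
(398, 211) [ 0.521 -0.264  0.014] [ 24  19 131]
(300, 150) [0.703 0.015 0.014] [179 208  70]
(230, 160) [0.676 0.219 0.014] [ 10  65 165]
(375, 154) [ 0.689 -0.204  0.014] [ 15  47 108]
(202, 215) [ 23  19 108]
(255, 225) [ 21  38 188]
(386, 215) [ 16 188  72]
```

View pics/crop.png

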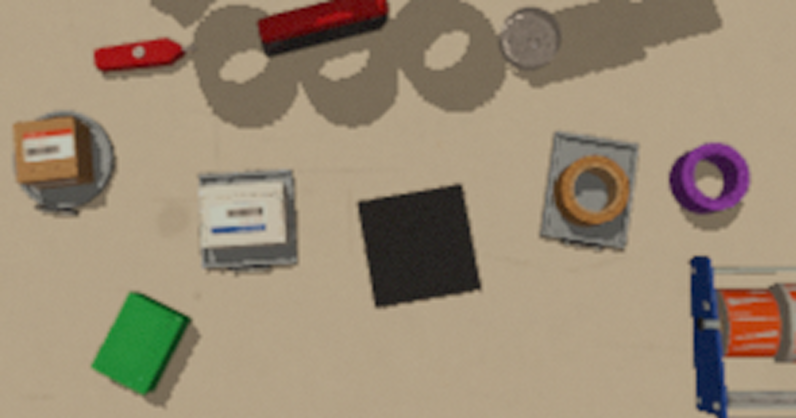

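The crop confirms it. The brown roll sits at crop (592,189) in the oblong tray, the brown labelled cube at (45,150) in the round one and the white carton at (242,218) in the square one; the empty mat is at (419,245). Next I get tray positions from the rim corners.

Run:
```python
from h import *
d=load('top0')
c=lambda l:np.array(l)/2.7+[180,140]-.3
for n,l in {'sq':[(198,172),(295,170),(298,265),(204,270)],'ob':[(556,132),(637,142),(626,250),(541,238)]}.items():
    p=px2w(d,c(l),.014); e=np.diff(np.r_[p,p[:1]],axis=0); print(n,p.mean(0).round(4),np.linalg.norm(e,axis=1).round(3),np.degrees(np.arctan2(e[:,1],e[:,0])).round(1))
print('round',px2w(d,c([(64,160)]),.014).round(4), 'edges',px2w(d,c([(115,160),(66,110),(66,209)]),.014).round(3))
print(px2w(d,(320,60),.35).round(3))
```

```text
sq [0.4968 0.096  0.014 ] [0.103 0.101 0.099 0.104] [ -89.4 -178.2   92.4    4.1]
ob [ 0.5236 -0.2652  0.014 ] [0.087 0.116 0.09  0.114] [-97.8 171.8  81.3  -9.8]
round [[0.5618 0.2933 0.014 ]] edges [[0.561 0.239 0.014]
 [0.616 0.293 0.014]
 [0.509 0.29  0.014]]
[[ 0.798 -0.044  0.35 ]]
```

Emit:
drive_tool --pt "0 15 15 5 0.12" --pt "0 25 25 5 0.12" --pt "0 28 26 5 0.12" --pt "0 28 26 5 0.12" --pt "0 28 26 0 0.12" --pt "0 28 26 0 0.12" --pt "0 28 26 0 0.12" --pt "0 28 26 0 0.12" --pt "0 28 26 0 0.12" --pt "0 28 26 0 0.12" --pt "0 28 26 0 0.12" --pt "0 28 26 0 0" --pt "0 28 26 0 0" --pt "0 20 15 0 0" --pt "0 10 10 0 0" --pt "0 0 0 0 0"

```text
clock: 1.43
position: [0.521, -0.254, 0.2463]
ee_rot: [-2.241, -2.2, -0.003]
force: [0.1, 0.4, -0.7]
width: 1.003
gripper_force: 0.0
```

Run:
```python
from h import *
d=snap('wrist','w1'); print({k:v for k,v in d.items() if k!='image'}); print(observe()['joints'].round(2))
```

```text
{'vfov': 68.0303963940294, 'cx': 315.1132985684916, 'cy': 200.746893827307, 'xyz': array([ 0.52165919, -0.17905691,  0.40514272]), 'attitude': array([ 2.86017082e+00, -2.66324106e-02, -2.84576839e-03])}
[ 0.67  0.38 -0.42  1.63  0.17  1.16  0.19]
```

View pics/w1.png

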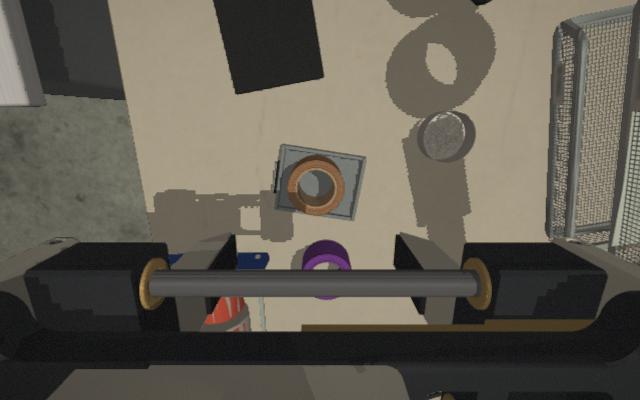

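Wrist view: the roll's top ring is at about (317,183), with tray corners at (283,144), (366,157), (355,220) and (275,208). The purple roll is separate at (326,268).

Run:
```python
from h import *
d=load('w1'); hsv=cv2.cvtColor(d['image'],cv2.COLOR_RGB2HSV)
m=cv2.inRange(hsv,(5,70,60),(18,255,255)); k=np.zeros_like(m); cv2.circle(k,(317,185),38,255,-1)
c=max(cv2.findContours(m&k,cv2.RETR_EXTERNAL,cv2.CHAIN_APPROX_NONE)[0],key=cv2.contourArea)
print(cv2.boundingRect(c))
print('top', px2w(d,(317,182.5),.053).round(4),'extents',px2w(d,[(287.5,185),(345.5,185)],.053).round(3),'near bottom edge',px2w(d,(315,215),.053).round(3))
p=px2w(d,[(283,144),(366,157),(355,220),(275,208)],.014); e=np.diff(np.r_[p,p[:1]],axis=0); print('ob',p.mean(0).round(4),np.linalg.norm(e,axis=1).round(3),np.degrees(np.arctan2(e[:,1],e[:,0])).round(1))
```

```text
(287, 155, 57, 61)
top [[ 0.5227 -0.2578  0.053 ]] extents [[ 0.487 -0.26   0.053]
 [ 0.557 -0.262  0.053]] near bottom edge [[ 0.52  -0.299  0.053]]
ob [ 0.5267 -0.2676  0.014 ] [0.11  0.089 0.113 0.088] [ -9.9 -98.3 169.9  80. ]
```

Emit:
drive_tool --grip_force 15 --pt "0 0 -6 -20 0" --pt "0 0 0 -38 0" --pt "0 0 0 -38 0" --pt "0 0 0 -38 0" --pt "0 0 0 -38 0" --pt "0 0 0 -30 0" --pt "0 0 0 -15 0" --pt "0 0 0 -6 0" --pt "0 0 0 0 0" --pt "0.5 0 0 0 0" --pt "1 0 0 0 0" --pt "1 0 0 0 0" --pt "1 0 0 0 0" --pt "1 0 0 0 0" --pt "1 0 0 0 0" --pt "1 0 0 0 0"

```text
clock: 2.82
position: [0.5195, -0.2645, 0.025]
ee_rot: [2.246, 2.193, 0.001]
force: [-0.4, 0.1, 7.2]
width: 0.747
gripper_force: 15.0
```

Emit:
drive_tool --pt "1 0 0 15 0" --pt "1 0 0 25 0" --pt "1 -5 15 20 0" --pt "1 -8 27 0 0" --pt "1 -10 35 0 0" --pt "1 -10 35 0 0" --pt "1 -10 35 0 0" --pt "1 -6 25 0 0" --pt "1 -2 10 0 0" --pt "1 0 0 0 0" --pt "1 0 0 -25 0" --pt "1 0 0 -20 0" --pt "1 0 0 -10 0" --pt "1 0 0 -4 0" --pt "1 0 0 0 0" --pt "0 0 0 0 0" --pt "0 0 0 0 0" --pt "0 0 0 0 0" --pt "0 0 0 0 0"

```text
clock: 4.4
position: [0.4679, -0.0823, 0.0251]
ee_rot: [2.248, 2.194, 0.001]
force: [-0.6, -0.7, 0.3]
width: 0.978
gripper_force: 0.0
```

Emit:
drive_tool --pt "0 0 0 20 0" --pt "0 0 0 35 0" --pt "0 0 10 38 0" --pt "0 5 25 32 0" --pt "0 6 33 24 0" --pt "0 6 33 24 0" --pt "0 6 33 24 0" --pt "0 5 25 20 0" --pt "0 3 15 3 0" --pt "0 0 4 0 0" --pt "0 0 0 0 0"

```text
clock: 5.32
position: [0.4983, 0.0971, 0.2449]
ee_rot: [2.245, 2.197, 0.001]
force: [0.2, -0.3, -1.1]
width: 1.001
gripper_force: 0.0
```

Run:
```python
from h import *
d=snap('wrist','w2'); print(observe()['position'],observe()['joints'].round(2))
```

```text
[0.49799851 0.09549415 0.2442609 ] [ 0.14  0.28 -0.54  1.8   0.16  1.11 -0.48]
```

View pics/w2.png

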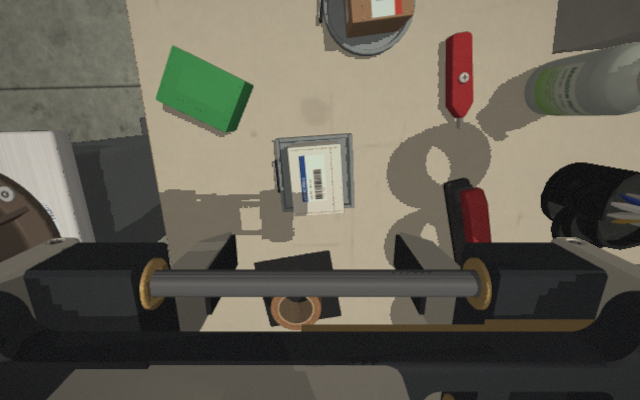

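Wrist view: the carton's top spans roughly (288–343, 144–215), with tray corners at (276,139), (352,134), (354,207) and (283,213). The roll is parked at (297,308) on the mat.

Run:
```python
from h import *
d=load('w2'); hsv=cv2.cvtColor(d['image'],cv2.COLOR_RGB2HSV)
m=cv2.inRange(hsv,(0,0,200),(35,75,255)); k=np.zeros_like(m); k[140:222,282:350]=255
m=cv2.morphologyEx(m&k,cv2.MORPH_CLOSE,np.ones((25,25)))
c=max(cv2.findContours(m,cv2.RETR_EXTERNAL,cv2.CHAIN_APPROX_NONE)[0],key=cv2.contourArea)
b=cv2.boxPoints(cv2.minAreaRect(c)); print(b.round(0).tolist())
def rep(n,q,z):
    p=px2w(d,q,z); e=np.diff(np.r_[p,p[:1]],axis=0); print(n,p.mean(0).round(4),np.linalg.norm(e,axis=1).round(3),np.degrees(np.arctan2(e[:,1],e[:,0])).round(1))
rep('long',b,.055); rep('sq',[(276,139),(352,134),(354,207),(283,213)],.014)
print('roundtray front edge',px2w(d,(365,55),.014).round(3), 'roll',px2w(d,(297,305),.053).round(3))
cv2.imwrite('pics/c2.png',cv2.resize(d['image'][120:230,260:370,::-1],None,fx=5,fy=5))
```

```text
[[288.0, 148.0], [339.0, 145.0], [344.0, 212.0], [293.0, 215.0]]
long [0.4987 0.0954 0.055 ] [0.059 0.082 0.063 0.083] [   2.8  -85.8 -176.9   91.4]
sq [0.4992 0.0954 0.014 ] [0.098 0.098 0.098 0.101] [   2.4  -87.7 -176.2   92.2]
roundtray front edge [[0.561 0.239 0.014]] roll [[ 0.469 -0.078  0.053]]
```

View pics/c2.png

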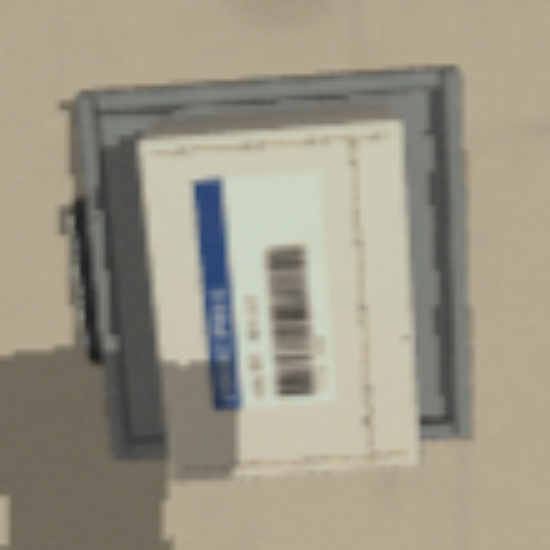

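Carton centre is (0.498, 0.096), yaw about +3.5°, measured 0.06 × 0.083, which matches. The crop shows it inside the square tray. Descending now.

Emit:
drive_tool --pt "0 0 0 -20 0.06" --pt "0 0 0 -38 0" --pt "0 0 0 -38 0" --pt "0 0 0 -38 0" --pt "0 0 0 -38 0" --pt "0 0 0 -28 0" --pt "0 0 0 -13 0" --pt "0 0 0 -6 0" --pt "0 0 0 0 0" --pt "0.5 0 0 0 0" --pt "1 0 0 0 0" --pt "1 0 0 0 0" --pt "1 0 0 0 0" --pt "1 0 0 0 0" --pt "1 0 0 0 0" --pt "1 0 0 0 0" --pt "1 0 0 0 0"

```text
clock: 6.78
position: [0.499, 0.096, 0.0264]
ee_rot: [2.181, 2.26, 0.001]
force: [-0.6, -1.4, 7.4]
width: 0.675
gripper_force: 15.0
```

Emit:
drive_tool --pt "1 0 0 20 0" --pt "1 0 0 35 0" --pt "1 0 0 35 0" --pt "1 0 -15 0 0.12" --pt "1 3 -28 0 0.125" --pt "1 3 -35 0 0.125" --pt "1 3 -35 0 0.125" --pt "1 3 -35 0 0.125" --pt "1 3 -35 0 0.125" --pt "1 3 -35 0 0.125" --pt "1 3 -35 0 0.125" --pt "1 3 -35 0 0.125" --pt "1 3 -35 0 0.125" --pt "1 0 -28 0 0.125" --pt "1 0 -12 0 0" --pt "1 0 0 0 0" --pt "1 0 0 0 0"

```text
clock: 8.2
position: [0.5251, -0.267, 0.1154]
ee_rot: [-0.263, -3.13, -0.001]
force: [0.4, 1.3, -1.8]
width: 0.675
gripper_force: 14.9
```

Run:
```python
from h import *
o=observe();print(o['position'],o['joints'].round(2))
r=R.from_rotvec(o['ee_rot']).as_matrix();print('x dir',np.degrees(np.arctan2(r[1,0],r[0,0])))
```

```text
[ 0.5251378  -0.26695388  0.11542984] [ 0.91  0.62 -0.79  1.74  0.51  0.99  1.33]
x dir 170.37721123886774
```

Emit:
drive_tool --pt "1 0 0 -30 0" --pt "1 0 0 -30 0" --pt "1 0 0 -18 0" --pt "1 0 0 -7 0" --pt "1 0 0 -3 0" --pt "1 0 0 0 0" --pt "0.18 0 0 0 0" --pt "0.18 0 0 0 0" --pt "0.18 0 0 0 0" --pt "0.18 0 0 0 0" --pt "0.18 0 0 20 0" --pt "0.18 0 0 35 0" --pt "0.1 0 10 35 -0.12" --pt "0 0 25 35 -0.12" --pt "0 0 35 35 -0.12" --pt "0 0 38 20 -0.12" --pt "0 0 38 20 -0.12" --pt "0 0 38 10 -0.12" --pt "0 0 38 0 -0.12" --pt "0 0 38 0 -0.12"

```text
clock: 9.87
position: [0.5257, -0.014, 0.2315]
ee_rot: [1.682, 2.65, 0.002]
force: [1.3, 0.2, -1.2]
width: 1.002
gripper_force: 0.0
```

Emit:
drive_tool --pt "0 3 34 3 -0.11" --pt "0 5 38 3 -0.11" --pt "0 5 38 3 -0.11" --pt "0 5 38 3 -0.11" --pt "0 5 38 0 0" --pt "0 5 38 0 0" --pt "0 5 38 0 0" --pt "0 3 27 0 0" --pt "0 0 12 0 0" --pt "0 0 0 0 0" --pt "0 0 0 0 0"

```text
clock: 10.78
position: [0.5613, 0.2851, 0.2419]
ee_rot: [2.213, 2.229, -0.001]
force: [1.0, -1.0, -0.9]
width: 1.002
gripper_force: 0.0
```

Run:
```python
from h import *
d=snap('wrist','w3'); print(observe()['position'],observe()['joints'].round(2))
```

```text
[0.56174632 0.28372433 0.24187309] [-0.15  0.51 -0.62  1.5   0.3   1.23 -0.8 ]
```

View pics/w3.png

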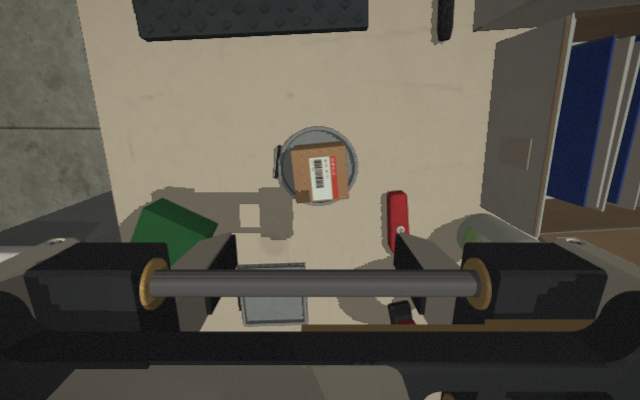

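The cube is in the round tray at about (320,175) and the tray circle's centre is (318,165). The cutter at (398,220) is clear. I'll enlarge it to read the corners.

Run:
```python
from h import *
d=load('w3')
cv2.imwrite('pics/c3.png',cv2.resize(d['image'][115:215,265:365,::-1],None,fx=6,fy=6))
```

```text
(no output)
```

View pics/c3.png

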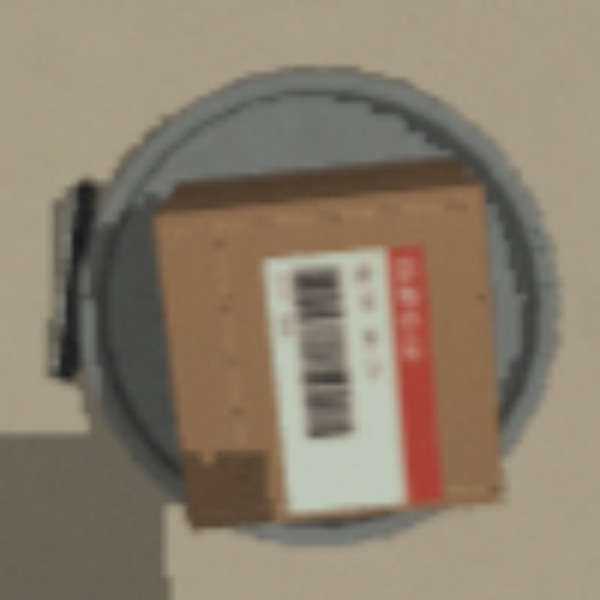

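The crop shows the cube's top-face corners at (157,213), (485,183), (503,500) and (187,528). The tray rim spans x 85–555 and y 66–545.

Run:
```python
from h import *
d=load('w3'); c=lambda l:np.array(l)/6+[265,115]-.4
p=px2w(d,c([(157,213),(485,183),(503,500),(187,528)]),.067); e=np.diff(np.r_[p,p[:1]],axis=0); print(p.mean(0).round(4),np.linalg.norm(e,axis=1).round(3),np.degrees(np.arctan2(e[:,1],e[:,0])).round(1))
q=px2w(d,c([(85,300),(555,300),(322,66),(322,545)]),.014); print(q.round(4),((q[0,0]+q[1,0])/2).round(4),((q[2,1]+q[3,1])/2).round(4))
```

```text
[0.5663 0.2943 0.067 ] [0.061 0.061 0.062 0.061] [   5.6  -84.7 -174.3   94.6]
[[0.5129 0.2967 0.014 ]
 [0.6156 0.2974 0.014 ]
 [0.5642 0.3467 0.014 ]
 [0.5653 0.241  0.014 ]] 0.5642 0.2938
```

Emit:
drive_tool --pt "0 4 10 -20 0.085" --pt "0 0 0 -38 0" --pt "0 0 0 -38 0" --pt "0 0 0 -38 0" --pt "0 0 0 -36 0" --pt "0 0 0 -22 0" --pt "0 0 0 -11 0" --pt "0 0 0 -5 0" --pt "0 0 0 0 0" --pt "0.5 0 0 0 0" --pt "1 0 0 0 0" --pt "1 0 0 0 0" --pt "1 0 0 0 0" --pt "1 0 0 0 0" --pt "1 0 0 0 0" --pt "1 0 0 0 0" --pt "1 0 0 0 0"

```text
clock: 12.25
position: [0.5659, 0.2955, 0.0347]
ee_rot: [2.117, 2.32, 0.001]
force: [-0.6, -1.4, 5.8]
width: 0.674
gripper_force: 15.0
```

Emit:
drive_tool --pt "1 0 0 20 0" --pt "1 0 0 30 0" --pt "1 -5 -12 10 0" --pt "1 -11 -30 0 0" --pt "1 -13 -38 0 -0.05" --pt "1 -13 -38 0 0" --pt "1 -13 -38 0 0" --pt "1 -9 -30 0 0" --pt "1 -3 -14 0 0" --pt "1 0 0 0 0" --pt "1 0 0 -25 0" --pt "1 0 0 -20 0" --pt "1 0 0 -10 0" --pt "1 0 0 -4 0" --pt "1 0 0 0 0" --pt "0 0 0 0 0" --pt "0 0 0 0 0" --pt "0 0 0 0 0" --pt "0 0 0 0 0"

```text
clock: 13.83
position: [0.4989, 0.0954, 0.0354]
ee_rot: [2.174, 2.267, 0.001]
force: [1.0, -0.3, -0.5]
width: 0.917
gripper_force: 0.0
```

Emit:
drive_tool --pt "0 0 0 20 0" --pt "0 0 0 35 0" --pt "0 0 0 25 0" --pt "0 -4 -14 0 0" --pt "0 -6 -32 0 0" --pt "0 -6 -38 0 0" --pt "0 -6 -38 0 0" --pt "0 -6 -32 0 0" --pt "0 -3 -20 0 0" --pt "0 0 0 0 0" --pt "0 0 0 -30 0" --pt "0 0 0 -30 0" --pt "0 0 0 -18 0" --pt "0 0 0 -9 0" --pt "0 0 0 -3 0" --pt "0.5 0 0 0 0" --pt "1 0 0 0 0" --pt "1 0 0 0 0" --pt "1 0 0 0 0" --pt "1 0 0 0 0"

```text
clock: 15.5
position: [0.4682, -0.0788, 0.0258]
ee_rot: [2.174, 2.266, 0.001]
force: [-1.2, 0.5, 5.7]
width: 0.744
gripper_force: 15.0
```

Emit:
drive_tool --pt "1 0 0 0 0" --pt "1 0 0 0 0"

```text
clock: 15.67
position: [0.4682, -0.0788, 0.0258]
ee_rot: [2.174, 2.266, 0.001]
force: [-1.5, -0.0, 7.8]
width: 0.746
gripper_force: 15.0
```

Emit:
drive_tool --pt "1 0 0 20 0" --pt "1 0 0 38 0" --pt "1 0 0 30 0" --pt "1 0 15 12 0" --pt "1 4 30 0 0" --pt "1 11 38 0 0" --pt "1 11 38 0 0" --pt "1 11 38 0 0" --pt "1 11 38 0 0" --pt "1 11 38 0 0" --pt "1 11 38 0 0" --pt "1 11 38 0 0" --pt "1 11 38 0 0" --pt "1 4 18 0 0" --pt "1 0 6 0 0" --pt "1 0 0 0 0" --pt "1 0 0 0 0"

```text
clock: 17.08
position: [0.5629, 0.2936, 0.1244]
ee_rot: [2.174, 2.267, -0.002]
force: [1.1, -0.4, -0.8]
width: 0.745
gripper_force: 15.0
```

Emit:
drive_tool --pt "1 0 0 -30 0" --pt "1 0 0 -33 0" --pt "1 0 0 -22 0" --pt "1 0 0 -10 0" --pt "1 0 0 -4 0" --pt "1 0 0 0 0" --pt "0 0 0 0 0" --pt "0 0 0 0 0" --pt "0 0 0 0 0" --pt "0 0 0 0 0" --pt "0 0 0 20 0" --pt "0 0 0 35 0" --pt "0 0 0 38 0" --pt "0 -5 -20 38 0" --pt "0 -10 -30 30 0" --pt "0 -10 -38 20 0" --pt "0 -10 -38 10 0" --pt "0 -10 -38 0 0" --pt "0 -10 -38 0 0" --pt "0 -10 -38 0 0"

```text
clock: 18.75
position: [0.4991, 0.0568, 0.2138]
ee_rot: [2.174, 2.266, 0.001]
force: [0.4, -0.7, -0.4]
width: 1.001
gripper_force: 0.0
```

Emit:
drive_tool --pt "0 -10 -38 0 0" --pt "0 -10 -38 0 0" --pt "0 -5 -20 0 0" --pt "0 0 0 0 0" --pt "0 0 0 0 0"

```text
clock: 19.17
position: [0.4746, -0.0388, 0.2135]
ee_rot: [2.178, 2.263, 0.0]
force: [1.1, 0.2, 0.2]
width: 1.002
gripper_force: 0.0
```

Run:
```python
from h import *
print(observe()['position']); d=snap('top','top1'); s=snap('scene','scene1')
cv2.imwrite('pics/crop1.png',cv2.resize(d['image'][140:295,180:475,::-1],None,fx=2.7,fy=2.7,interpolation=cv2.INTER_CUBIC))
```

```text
[ 0.47458164 -0.0388332   0.21347589]
```

View pics/crop1.png

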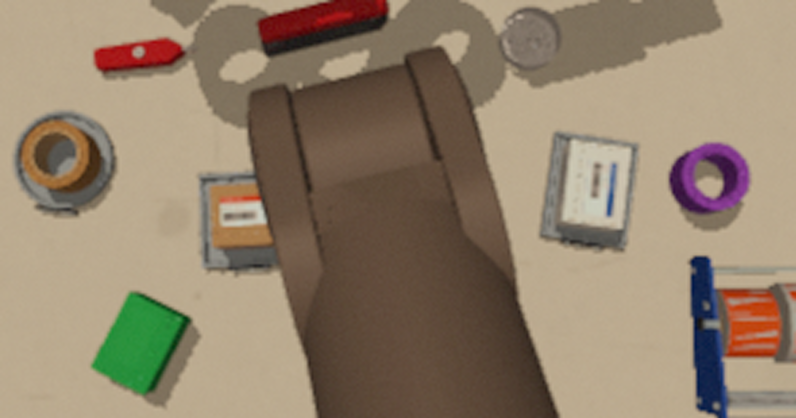

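View pics/scene1.png

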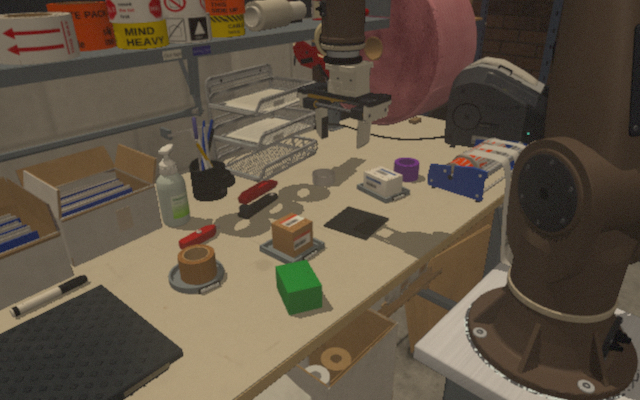

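The crop shows the roll (58,155) in the round tray, the cube (240,215) in the square tray and the carton (598,185) lengthwise in the oblong tray, with the bystanders unmoved. Now a quick check of the offsets.

Run:
```python
from h import *
d=load('top1'); c=lambda l:np.array(l)/2.7+[180,140]-.3
print('long',px2w(d,c([(570,135),(637,145),(625,235),(559,225)]),.055).mean(0).round(4),'vs .525 -.2665')
print('roll',px2w(d,c([(55,155)]),.053).round(4),'vs .563 .2935')
print('cube L edge',px2w(d,c([(211,213)]),.067).round(4),'expect y .127')
```

```text
long [ 0.5246 -0.2644  0.055 ] vs .525 -.2665
roll [[0.5615 0.2902 0.053 ]] vs .563 .2935
cube L edge [[0.4988 0.1271 0.067 ]] expect y .127
```

All offsets are within a few millimetres of the tray centres, so I'm handing in.

```bash
python3 -c "
from cell import arm; print(arm.sign_off())"
```

```text
the job is handed in; nothing more can be done
None
```

The roll, cube and long carton are each in the tray of their own shape, about 4 mm or less off centre by the final top view, with the bystanders not visibly moved; I handed the job in at about 19 s, and the sign-off gave no verdict.

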